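Set the iris of the bead viewer and press its lamp button

ROBOT

A 6-joint arm with a two-finger parallel gripper is mounted at the origin on the work surface. World frame = base frame: x ahead of the robot, y to its left, z up, the work surface at z = 0. Lengths are in m, angles in degrees, forces in N, time in s.
With the tool pointing down it reaches from about 0.35 to 0.875 m from the base axis. Payload 15.5 kg.
Tool frame: the origin (TCP) lies midway between the tips of the shut fingers; the grasp point (between the pads) lies 19 mm behind it; z points along the fingers, y is the line along which they close (so a half turn about z gives the same grasp; the last joint's range is limited). The gripper opens to 85 mm and grips with 20 to 120 N. Pads are 22 mm wide; open, the fingers measure 114 mm over their backs; the gripper's body (76 mm by 85 mm) begins 54 mm behind the grasp point. The pads swing forward as they close: fully open they stand 13 mm farther back than shut.
Start: joints at [62.538, 28.281, 77.091, -0, 74.628, -5.472], TCP at [0.234, 0.58, 0.208] pointing down, gripper open.
Joint ranges: [-166.48, 166.48], [-47.26, 123.95], [12.59, 153.08], [-70.14, 250.14], [6.76, 159.57], [-176.63, 176.63]. Speed limits (degrees/s): [108.29, 108.29, 147.25, 172.46, 172.46, 172.46].

INTERFACE

Orientations are given as [roll, pitch, yaw] about the fixed x, y, z axes, in that order (R = Rz(yaw) Ry(pitch) Rx(roll)).
In Python, from plant import bot gives the robot as it stands. The module is installed in compiled form; this text tells all that it offers. Calls block until the motion is done:
- bot.move_to(position, orientation): joint-space move of the TCP to a pose.
- bot.move_straight(position, rotation=None, velocity=0.15): straight line of the TCP; rotation=None keeps the orientation; velocity is the mean speed in m/s.
- bot.goto_joints(angles): joint-space move.
- bot.grip(opening, grasp_force=None): finger opening in m; grasp_force is the grip in N (None keeps the last); returns when the fingers have stopped.
- bot.wait(seconds).
- bot.ik(position, orientation): joint angles nearest the present ones, or None.
- bot.get_obs(): the state.
- bot.capture(name): name is "scene" or "top" or "wrist"; returns a dict with "image" (480x640x3 uint8, red, green, blue), "K" (3x3 intrinsics, pixels), "xyz" and "orientation" of the camera in the world. Camera axes: x right, y down, z forward; pixel columns grow to the right and rows downward; lengths in m; the calibration is good to about 2 mm. A picture is of the moment at which its call begins. There is no depth.
A pose or a line that the arm cannot do raises bot.MotionError and nothing moves.
- bot.finish_job(): hands the job in; it is judged then, once.
The state is a dict: "time": time; "qpos": joint angles; "joint_vel": joint speeds; "effort": joint torques, N m; "position": TCP position; "tool_rot": TCP orientation; "contact_force": force on the tool from outside, world axes, zero at the start; "moment": the same for the moment, N m; "opening": finger opening in m; "finger_force": force on a finger pad.
Only numpy, scipy, OpenCV 4.12 (cv2) and the standard library are available. Lean on these libraries where they do the work, as an engineer would, in place of code of your own. Each camera call takes 0.05 s, during which the arm holds its last target. There are 200 camera calls.

TASK

On the round bead viewer, gently push the iris lever around with the fingers until its pointer stands on the long mark of the scale, then press the lamp button on the viewer's back console right down and let it come up again. Only push and press: do not pinch the lever, leave it at the mark, leave the bowl, jar, pliers and bangle where they are, and finish clear of everything.

Things in the scene. Friction and masses are not known exactly. Their poses are not given: they have to be found in the camera images.
- viewer: round grey bead viewer, fixed to the bench: base 160 mm across, 55 mm high, rubber foot 172 mm across; button console 56 mm wide along its own +x axis, reaching 130 mm from the centre. Origin: centre of its underside. Placed anew each time, turned up to 0.4 rad
- ring: aluminium iris ring on the viewer, 124 mm across, top at z = 66 mm; origin on its vertical turning axis at bench height. Its lever, a flat dark bar 12 mm wide, sticks out along its own -x. It needs about 2.5 N sideways at the post, stays where left (no spring, no coasting), and turns 1.3 rad either way from the viewer's -x. Over 18 N on it is too rough
- lever_post (a point): point at z = 83 mm on the axis of the lever's upright steel post, 12 mm in diameter, 85 mm from the turning axis, from z = 63 mm (top of the lever bar) up to z = 105 mm. At the start the lever must turn anticlockwise seen from above (positive about z), by 0.4 to 1.6 rad, to reach the long mark
- pointer_tip (a point): outer end of the dark pointer of the lever, 4 mm wide, at 105 mm from the ring's axis, in line with axis and post, just above the scale
- long_mark (a point): inner end of the long mark, 105 mm from the turning axis. Scale: white curved plate, 75 to 141 mm from the axis, top at z = 48 mm, clamped at another angle each time, 7 black radial marks 0.3 rad apart. The middle one is 32 mm long, 5 mm wide, the others 8 by 3 mm. The pointer is on the mark when its tip is over this point
- ring_axis (a point): point on the vertical axis about which ring and lever turn, at the height of the ring's top (z = 66 mm)
- lamp_top (a point): centre of the top of the round grey push button, 24 mm in diameter, in a black housing on the console block (50 mm high) at the viewer's back, 105 mm from the ring's axis on the side away from the scale; it is pressed straight down
- lamp (a joint): travel of the lamp button: 0 up, 0.006 m fully down; 5 N takes it fully down, it springs back up
- bowl: bystander, loose: green plastic bowl of beads, 120 mm across, 45 mm high; origin at the centre of its underside
- jar: bystander, loose: clear jar with a white lid, 58 mm across, 76 mm high; origin at the centre of its underside
- pliers: bystander, loose: pliers lying flat, 130 mm long, 15 mm high; origin on the bench near the pivot
- bangle: bystander, loose: brass bangle lying flat, 68 mm across, 12 mm high; origin at the centre of its underside

How it is judged:
By the outcome, as a careful person would: the job done as asked, in the order asked, and still so for the second after the job is handed in, with the robot touching nothing.
It also fails if it takes over 45 s, if anything falls off the work surface, if the arm or the gripper's body presses on something with over 40 N, if the wrist force passes 120 N, or if a joint passes its speed limit or range.

## Working session

There is one attempt and no reset: what is moved stays moved. The work goes in short steps, each a Python script; the robot and the scene stay as the last script left them, time stands still between calls to the robot, and variables do not carry over. Pictures are saved under pics/ and viewed, at most 10 in all, crops included, and the job is handed in when it is done.

```bash
mkdir -p pics; cat > h.py <<'E'
import numpy as np, cv2
from scipy.spatial.transform import Rotation as R
from plant import bot
def snap(cam,name):
    c=bot.capture(cam); cv2.imwrite(f'pics/{name}.png',c['image'][:,:,::-1])
    np.savez(f'pics/{name}.npz',**{k:np.array(c[k]) for k in c}); return c
def load(name): return dict(np.load(f'pics/{name}.npz'))
def rot(c):
    o=np.array(c['orientation'],float)
    if o.shape==(3,3): return o
    return R.from_euler('xyz',o,degrees=True).as_matrix()
def ray(c,uv,z):
    d=rot(c)@np.linalg.inv(c['K'])@np.array([uv[0],uv[1],1.]); o=np.array(c['xyz'])
    return o+d*(z-o[2])/d[2]
def proj(c,p):
    q=c['K']@(rot(c).T@(np.array(p)-c['xyz'])); return q[:2]/q[2]
E
python3 - <<'E'
from h import *
for n in ("scene","top"):
    c=snap(n,n); print(n,c['xyz'],c['orientation'],c['K'])
print(bot.get_obs())
E
```

```text
scene [1.17545658 0.30198663 0.80121103] [-138.74655247   -1.08853082  115.23789393] [[471.44375693   0.         325.71349032]
 [  0.         471.44375693 236.19401454]
 [  0.           0.           1.        ]]
top [0.38792582 0.03008756 1.15002521] [-1.68598580e+02 -1.33533590e-02 -9.07015588e+01] [[507.44588078   0.         319.7833195 ]
 [  0.         507.44588078 229.54915384]
 [  0.           0.           1.        ]]
{'time': 0.1, 'qpos': array([ 6.25358030e+01,  2.83115890e+01,  7.71247928e+01, -3.66513074e-05,
        7.46271529e+01, -5.47180277e+00]), 'joint_vel': array([-0.00671845,  0.03417494, -0.13445911, -0.03894276, -0.11964261,
        0.00109198]), 'effort': array([-6.14279943e-04, -8.83597827e+01, -3.84553349e+01, -1.57544609e-04,
        5.46741197e-03, -7.82461507e-05]), 'position': array([0.23388598, 0.57920632, 0.20704985]), 'tool_rot': array([-1.79936751e+02, -6.02324524e-03,  1.58007612e+02]), 'contact_force': array([-0.32106046,  0.5755844 ,  0.16328847]), 'moment': array([-0.01177733,  0.01276079, -0.02930014]), 'finger_force': 0.0, 'opening': 0.08514577845342336}
```

View pics/top.png

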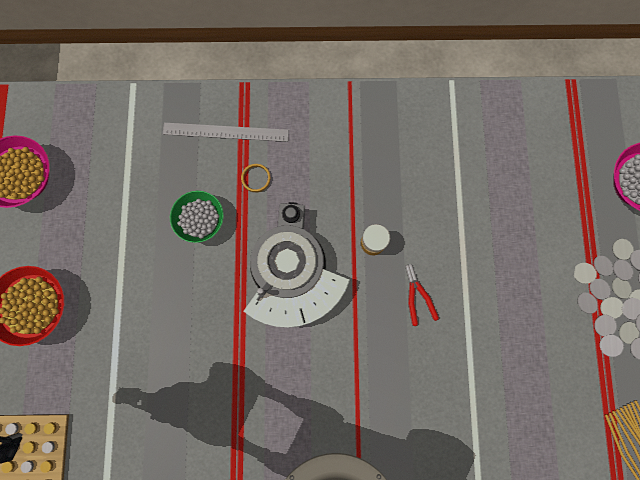

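View pics/scene.png

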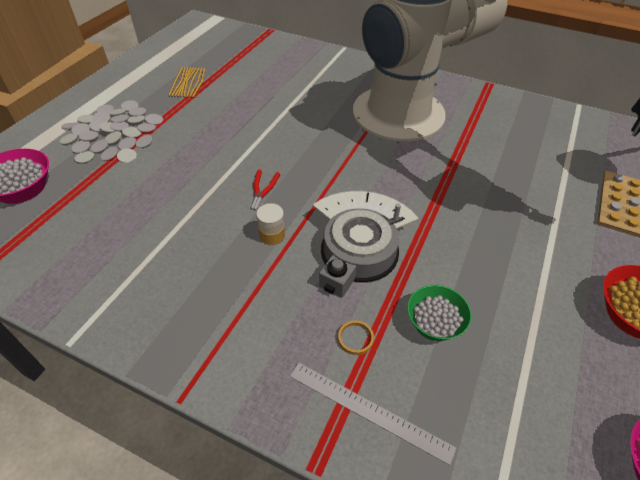

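The top view shows the viewer centre near (287,261), the button at (291,213), the long mark at about (303,315) and the lever post near (263,293). The scene view agrees. I'll go over it for a closer wrist view.

```bash
python3 - <<'E'
from h import *
c=load('top')
C=ray(c,(288,258),.066); print('C',C,'btn',ray(c,(291,213),.06),'mark',ray(c,(303,312),.048),'post',ray(c,(263,293),.09))
for n,p,z in (('bowl',(197,217),.04),('jar',(376,238),.076),('bangle',(256,178),.01),('pliers',(415,290),.01)): print(n,ray(c,p,z))
print(bot.ik([C[0]-.03,C[1],.34],[180,0,180]),bot.ik([C[0]-.03,C[1],.34],[180,0,0]))
bot.move_to([C[0]-.03,C[1],.34],[180,0,180])
bot.grip(0.0)
w=snap('wrist','w1'); o=bot.get_obs(); print(o['time'],o['position'],o['qpos'],w['xyz'],w['orientation'],w['K'][0])
E
```

```text
C [0.54481078 0.09640714 0.066     ] btn [0.64573226 0.09017111 0.06      ] mark [0.43016656 0.06531846 0.048     ] post [0.46858302 0.14688741 0.09      ]
bowl [0.64382002 0.30206573 0.04      ]
jar [ 0.58446944 -0.0935551   0.076     ]
bangle [0.7426517  0.17472201 0.01      ]
pliers [ 0.47719324 -0.1843967   0.01      ]
[  4.07277753  13.80450034  79.09016597   0.          87.10533369
 -85.92722247] [ 4.07277753e+00  1.38045003e+01  7.90901660e+01 -2.54444375e-14
  8.71053337e+01  9.40727775e+01]
2.9833 [0.5148402  0.09637211 0.34002061] [ 4.06936701e+00  1.38031896e+01  7.90888466e+01 -9.68581553e-04
  8.71031329e+01 -8.59277053e+01] [0.44163341 0.09566764 0.505084  ] [ 1.63297742e+02 -5.42234585e-03  8.99411531e+01] [421.28650665   0.         320.86768273]
```

View pics/w1.png

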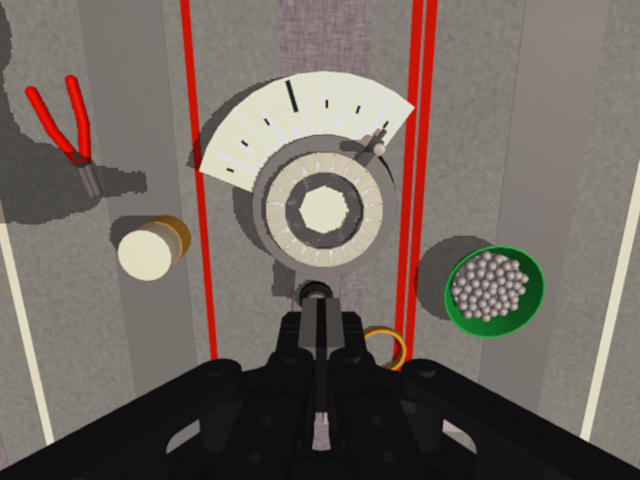

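The wrist view shows the scale with its long mark at (292,95), small marks from (230,170) to (386,125), the ring centred near (322,210), the post top at (380,149) and the button at (316,292). Next I'll measure all of these with masks.

```bash
python3 - <<'E'
from h import *
from scipy.optimize import least_squares
w=load('w1'); im=w['image'].astype(int); g=im.min(2)
dark=(im.max(2)<70).astype(np.uint8); dark[:60]=0; dark[185:]=0; dark[:,:200]=0; dark[:,400:]=0
n,l,s,ce=cv2.connectedComponentsWithStats(dark)
for i in range(1,n):
    if s[i,4]>8: print(s[i],ce[i].round(1),ray(w,ce[i],.048)[:2].round(4))
# bright ring annulus at z=.066
b=((im.min(2)>120)).astype(np.uint8); b[:140]=0;b[275:]=0;b[:,:262]=0;b[:,390:]=0
cs,_=cv2.findContours(b,cv2.RETR_EXTERNAL,cv2.CHAIN_APPROX_NONE); 
for k in sorted(cs,key=len)[-3:]:
    P=np.array([ray(w,p[0],.066)[:2] for p in k]); 
    f=least_squares(lambda q:np.hypot(*(P-q[:2]).T)-q[2],[.545,.096,.05],loss='soft_l1',f_scale=.002).x; print(len(k),f)
cr=cv2.resize(w['image'][60:320,190:450],None,fx=2.3,fy=2.3,interpolation=cv2.INTER_CUBIC); cv2.imwrite('pics/cr1.png',cr[:,:,::-1])
E
```

```text
[286  81  12  30  94] [291.4  95.6] [0.4219 0.0655]
[326 101   2   6  11] [326.5 103.3] [0.4294 0.1015]
[356 143  19  17  95] [366.6 149.2] [0.4758 0.1443]
[378 156  15  25  61] [384.9 164.9] [0.4923 0.1644]
[341 177  11   8  17] [346.1 180.6] [0.5091 0.123 ]
64 [   2.45396455 -276.79234513  276.95886449]
95 [0.4824359  0.05301126 0.01790174]
334 [0.53951203 0.09927982 0.06203756]
```

View pics/cr1.png

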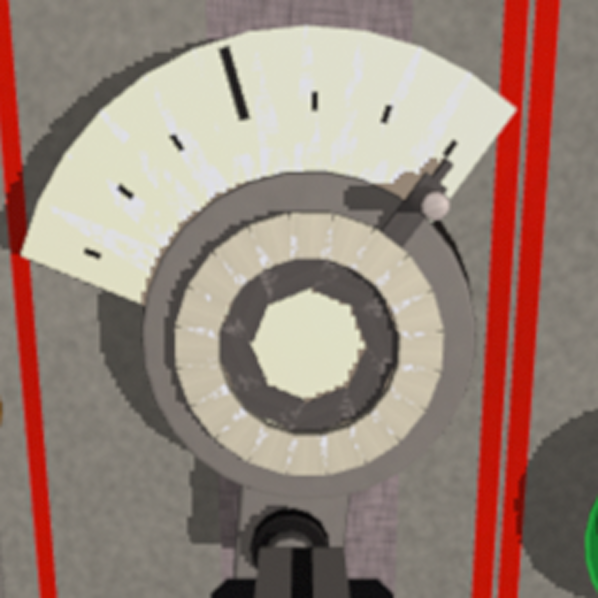

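```bash
cat >> h.py <<'E'
C=np.array([.5395,.0993]); LM=np.radians(196.0)
def pose(th,r=.085,back=.017,z=.078):
    u=np.array([np.cos(th),np.sin(th)]); t=np.array([-u[1],u[0]])
    return [*(C+r*u-back*t),z],[180,0,np.degrees(th)-90]
E
python3 - <<'E'
from h import *
w=load('w1')
for n,p,z in (('tip',(385.6,129.6),.05),('post',(379,149.6),.105)):
    q=ray(w,p,z)[:2]-C; print(n,np.hypot(*q),np.degrees(np.arctan2(q[1],q[0])))
q=ray(w,p,z)[:2]-C; th0=np.arctan2(q[1],q[0])
P,o=pose(th0,back=.034,z=.16); print(bot.ik(P,o))
bot.move_to(P,o); P[2]=.078; bot.move_straight(P,velocity=.1)
ob=bot.get_obs(); f0=ob['contact_force']; print(ob['time'],ob['position'],f0)
P1,o1=pose(th0,back=.019); bot.move_straight(P1,velocity=.03)
for th in np.append(np.arange(th0+.04,LM-.09,.09),LM-.08):
    P,o=pose(th); bot.move_straight(P,o,velocity=.03)
    f=bot.get_obs()['contact_force']-f0; print(round(np.degrees(th),1),f.round(1))
    if np.linalg.norm(f)>12: print('STOP');break
w=snap('wrist','w2'); snap('top','t2'); print(bot.get_obs()['time'])
E
```

```text
tip 0.10548605062100545 142.65579807457263
post 0.08433230952763889 143.2554581151893
[ 1.32906872e+01  2.33288344e+01  9.48824496e+01 -2.54444375e-14
  6.17887160e+01  5.00352291e+01]
6.075 [0.49209698 0.17748618 0.07848121] [ 0.54530742 -0.25123895 -0.32937315]
145.5 [0.1 0.8 0.7]
150.7 [ 0.3  2.3 -0.1]
155.9 [1.  0.7 0.6]
161.0 [0.1 0.8 0.4]
166.2 [-0.6  0.6  0.1]
171.3 [0.6 0.6 1.7]
176.5 [-0.2  1.  -0.3]
181.6 [-0.5  1.3  0.8]
186.8 [0.8 0.8 1.1]
191.4 [-0.7  1.2  0.5]
10.8083
```

View pics/w2.png

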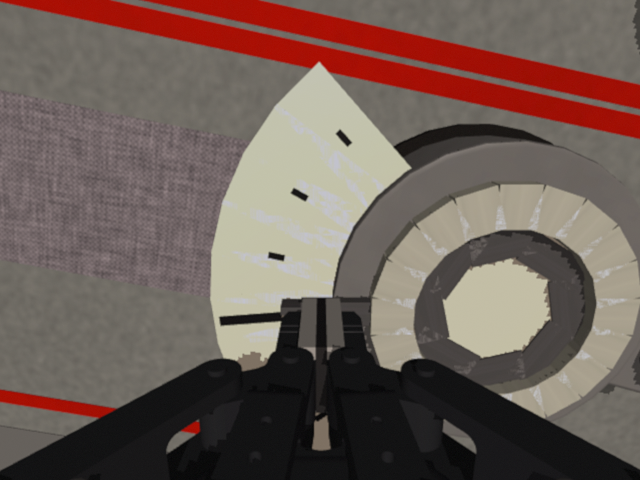

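The lever is hidden under the fingers, though the mark is visible at (250,320). I'll back off, rise, and look.

```bash
python3 - <<'E'
from h import *
th=LM-.08
P,o=pose(th,back=.035); bot.move_straight(P,velocity=.1)
P,o=pose(th,back=.05,z=.22); bot.move_straight(P,velocity=.25)
bot.wait(.1)
w=snap('wrist','w3'); print(bot.get_obs()['time'])
uv=proj(w,[*(C+.105*np.array([np.cos(LM),np.sin(LM)])),.048]); print(uv)
cv2.imwrite('pics/w3.png',cv2.resize(w['image'],(800,600))[:,:,::-1])
E
```

```text
12.0167
[299.65147594 275.57612775]
```

View pics/w3.png

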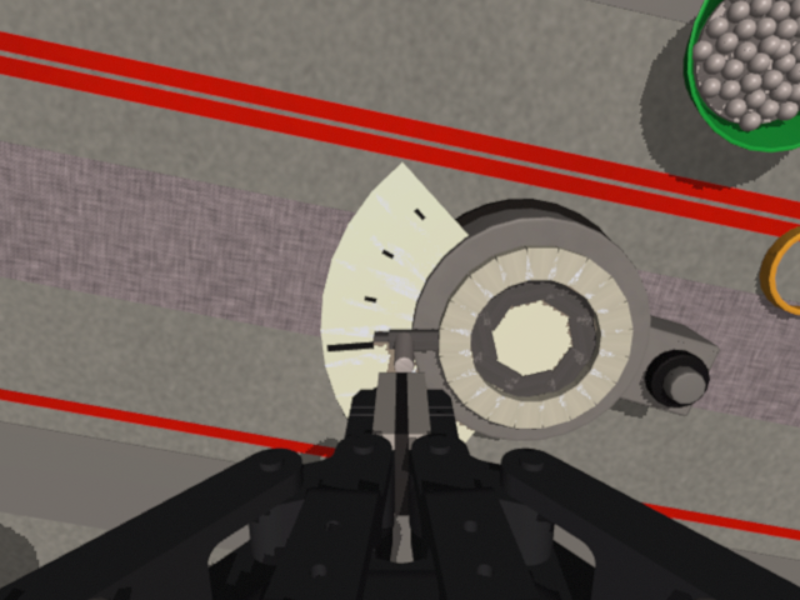

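The view (800x600 scale) shows the pointer tip at (374,338), just short of the mark, whose inner end is near (374,345). The button stands proud of its housing at (687,385). I'll measure both angles here.

```bash
python3 - <<'E'
from h import *
from scipy.optimize import least_squares
w=load('w3'); im=w['image'].astype(int)
dark=(im.max(2)<70).astype(np.uint8); dark[:150]=0; dark[290:]=0; dark[:,:255]=0; dark[:,350:]=0
n,l,s,ce=cv2.connectedComponentsWithStats(dark)
for i in range(1,n):
    if s[i,4]>8:
        q=ray(w,ce[i],.048)[:2]-C; print(s[i],ce[i].round(1),np.hypot(*q).round(4),np.degrees(np.arctan2(q[1],q[0]))%360)
b=((im.min(2)>120)).astype(np.uint8); b[:185]=0;b[350:]=0;b[:,:353]=0;b[:,515:]=0
cs,_=cv2.findContours(b,cv2.RETR_EXTERNAL,cv2.CHAIN_APPROX_NONE); k=max(cs,key=cv2.contourArea)
P=np.array([ray(w,p[0],.066)[:2] for p in k])
print(least_squares(lambda q:np.hypot(*(P-q[:2]).T)-q[2],[.54,.099,.05],loss='soft_l1',f_scale=.002).x)
# button top: bright-ish disc
for z in (.06,.065,.07,.075): 
    q=ray(w,(687*.8,385*.8),z); print(z,q, np.hypot(*(q[:2]-C)))
x0,y0=240,220; cr=cv2.resize(w['image'][y0:y0+90,x0:x0+120].copy(),None,fx=6,fy=6,interpolation=cv2.INTER_NEAREST)
cr2=cv2.resize(w['image'][250:340,500:590],(540,540),interpolation=cv2.INTER_NEAREST)
cv2.imwrite('pics/cr3.png',cr[:,:,::-1]); cv2.imwrite('pics/cr4.png',cr2[:,:,::-1])
E
```

```text
[333 168   6   7  16] [335.5 171. ] 0.1097 144.43294579536754
[307 201   7   5  17] [310.1 202.9] 0.1098 161.59533189062742
[292 238   8   3  17] [295.7 239.1] 0.1101 178.78935397489767
[312 263  38   3  79] [330.7 264.4] 0.0782 190.1833369058176
[300 266  11   3  33] [305. 267.] 0.1 191.7682469039351
[262 274  37   7 157] [280.1 276.9] 0.1217 195.93367219684652
[0.53946788 0.09943286 0.06174556]
0.06 [0.64964181 0.08799668 0.06      ] 0.11072029094725408
0.065 [0.64627622 0.08976387 0.065     ] 0.10720121138588375
0.07 [0.64291064 0.09153106 0.07      ] 0.10370205805996485
0.075 [0.63954506 0.09329825 0.075     ] 0.10022491804565731
```

View pics/cr3.png

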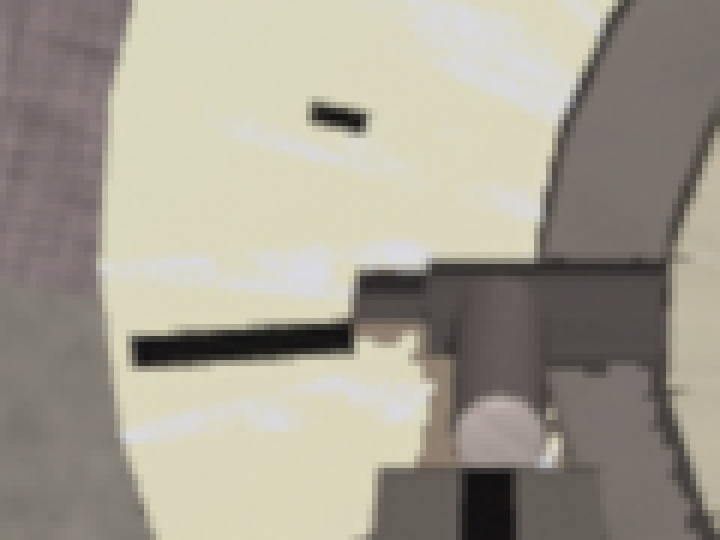

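View pics/cr4.png

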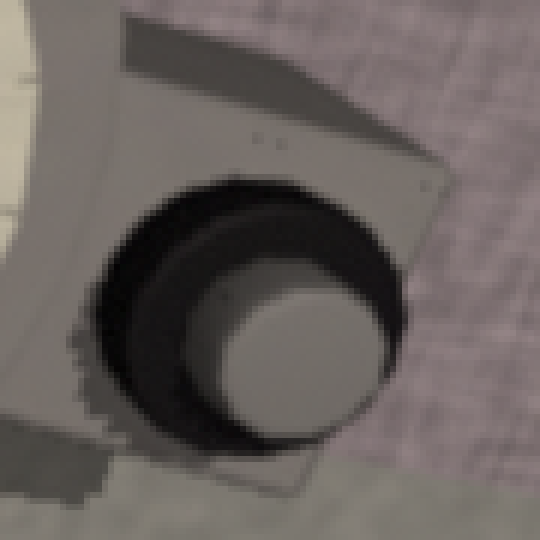

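The crops show the pointer's top-face end at about pixel (299.7,271), slightly clockwise of the mark. The button stands clear of its wider housing, with its top centred near (550.5,308.5).

```bash
python3 - <<'E'
from h import *
C=np.array([.5395,.0994])
w=load('w3')
for n,p,zs in (('tip',(299.7,271),(.05,.052,.054,.058)),('bar',(343.3,273),(.063,)),('post',(323.3,291.7),(.105,)),('btn',(500+303/6,250+363/6),(.06,.065,.07))):
  for z in zs:
    a=ray(w,p,z); q=a[:2]-C; print(n,z,a[:2].round(4),np.hypot(*q).round(4),np.degrees(np.arctan2(q[1],q[0]))%360)
# button circle size: width 165/6 px = 24 mm
print('btn depth', w['K'][0,0]*.024/((385-220)/6), w['xyz'])
s=load('scene'); cr=s['image'][240:300,310:365]; cv2.imwrite('pics/cr5.png',cv2.resize(cr,None,fx=9,fy=9,interpolation=cv2.INTER_CUBIC)[:,:,::-1])
E
```

```text
tip 0.05 [0.4378 0.0752] 0.1045 193.37512914128325
tip 0.052 [0.4378 0.076 ] 0.1044 192.96341818888652
tip 0.054 [0.4377 0.0767] 0.1043 192.55063980921076
tip 0.058 [0.4377 0.0783] 0.104 191.7220368092511
bar 0.063 [0.4726 0.0855] 0.0683 191.75599067831018
post 0.105 [0.4563 0.084 ] 0.0847 190.496461242906
btn 0.06 [0.6512 0.086 ] 0.1125 353.13625907268454
btn 0.065 [0.6478 0.0878] 0.1089 353.8625638843897
btn 0.07 [0.6444 0.0896] 0.1054 354.6379764822188
btn depth 0.3676682239872696 [0.43167247 0.20244728 0.38382098]
```

View pics/cr5.png

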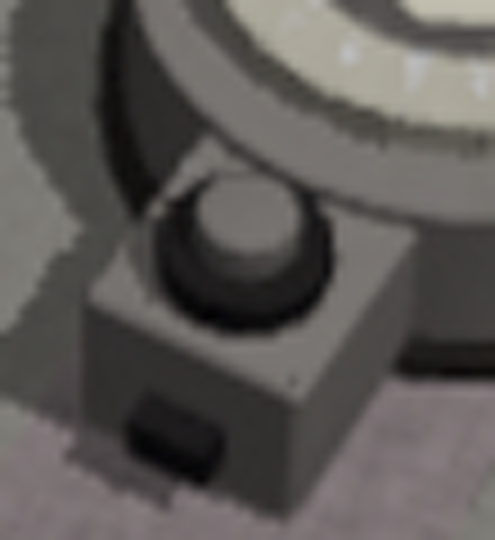

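```bash
python3 - <<'E'
from h import *
s,t,w=load('scene'),load('top'),load('w3')
for z in (.066,.07,.074): print(z,[ray(c,p,z)[:2].round(4) for c,p in ((s,(337.8,263.3)),(t,(291,213)),(w,(550.5,310.5)))])
th=np.radians(195.9)
P,o=pose(th,back=.045); bot.move_straight(P,o,velocity=.2)
f0=bot.get_obs()['contact_force']
P,o=pose(th,back=.027); bot.move_straight(P,o,velocity=.08)
P,o=pose(th); bot.move_straight(P,o,velocity=.02); bot.wait(.1)
ob=bot.get_obs(); print((ob['contact_force']-f0).round(1),np.array(ob['position'])-P)
P,o=pose(th,back=.035); bot.move_straight(P,velocity=.1)
P,o=pose(LM-.08,back=.05,z=.22); bot.move_straight(P,o,velocity=.25); bot.wait(.1)
w=snap('wrist','w5'); print(bot.get_obs()['time'])
cv2.imwrite('pics/cr6.png',cv2.resize(w['image'][220:310,240:360],None,fx=6,fy=6,interpolation=cv2.INTER_NEAREST)[:,:,::-1])
E
```

```text
0.066 [array([0.64  , 0.0915]), array([0.6443, 0.0898]), array([0.6471, 0.0881])]
0.07 [array([0.6429, 0.0926]), array([0.6434, 0.0896]), array([0.6444, 0.0896])]
0.074 [array([0.6458, 0.0937]), array([0.6424, 0.0894]), array([0.6417, 0.091 ])]
[-1.8  1.1  0.9] [ 2.63203507e-06  2.50324801e-05 -2.77304194e-05]
15.2167
```

View pics/cr6.png

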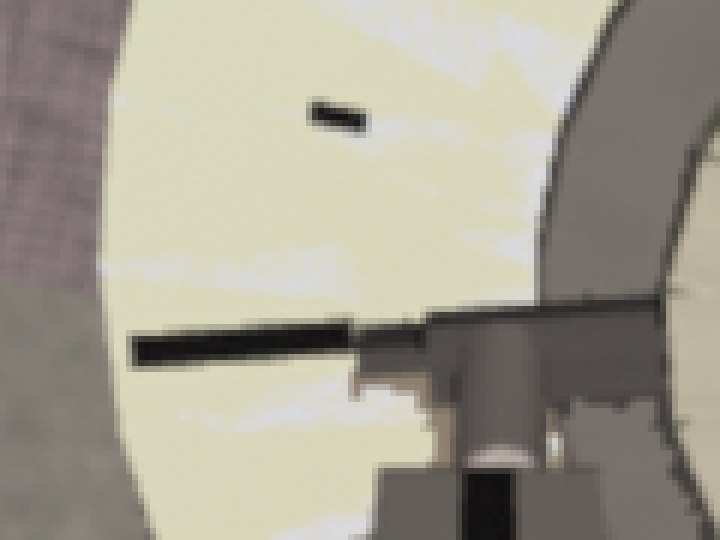

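The pointer is now in line with the mark: the mark's end is centred at crop (350,335), and the pointer's lower edge and the bar both give 196.0°±0.3° against 195.9° for the mark. Now the button.

```bash
python3 - <<'E'
from h import *
B=np.array([.6437,.0896]); o=[180,0,175]
bot.move_to([*B,.16],o); bot.move_straight([*B,.076],velocity=.1); bot.wait(.15)
f0=bot.get_obs()['contact_force'][2]; L=[]
z=.076
while z>.058:
    z-=.0005; bot.move_straight([*B,z],velocity=.01)
    f=np.mean([bot.get_obs()['contact_force'][2]-f0]); L.append((round(z*1e3,1),round(f,1)))
    if f>11: break
bot.wait(.3); ob=bot.get_obs(); print(L,ob['contact_force']-f0,ob['position'],ob['time'])
bot.move_straight([*B,.09],velocity=.04); bot.move_straight([*B,.22],velocity=.2)
print(bot.get_obs()['time'])
E
```

```text
[(75.5, np.float64(0.2)), (75.0, np.float64(0.2)), (74.5, np.float64(0.8)), (74.0, np.float64(-0.2)), (73.5, np.float64(-0.3)), (73.0, np.float64(-0.2)), (72.5, np.float64(-0.6)), (72.0, np.float64(0.2)), (71.5, np.float64(-0.2)), (71.0, np.float64(-0.1)), (70.5, np.float64(-0.6)), (70.0, np.float64(0.4)), (69.5, np.float64(-0.4)), (69.0, np.float64(0.1)), (68.5, np.float64(-1.0)), (68.0, np.float64(-1.1)), (67.5, np.float64(0.3)), (67.0, np.float64(1.1)), (66.5, np.float64(-0.3)), (66.0, np.float64(0.2)), (65.5, np.float64(-0.1)), (65.0, np.float64(-0.2)), (64.5, np.float64(0.3)), (64.0, np.float64(-0.6)), (63.5, np.float64(-0.1)), (63.0, np.float64(0.5)), (62.5, np.float64(-0.1)), (62.0, np.float64(0.2)), (61.5, np.float64(-0.1)), (61.0, np.float64(-0.2)), (60.5, np.float64(0.0)), (60.0, np.float64(-0.4)), (59.5, np.float64(0.5)), (59.0, np.float64(0.2)), (58.5, np.float64(-0.2)), (58.0, np.float64(-0.0))] [ 0.27305121 -0.00613606  0.02435321] [0.64370754 0.08960239 0.0579987 ] 26.9667
28.7167
```

```bash
python3 - <<'E'
from h import *
ob=bot.get_obs(); print(ob['opening'],ob['position'],ob['tool_rot'],ob['contact_force'],ob['time'])
w=load('w3')
for n,p in (('tcp w3',pose(LM-.08,back=.05,z=.22)[0]),('btn',[.6437,.0896,.07]),('btn58',[.6437,.0896,.058])):
    print(n,proj(w,p),proj(load('scene'),p),proj(load('top'),p))
s=snap('scene','s6'); d=cv2.absdiff(s['image'],load('scene')['image']).max(2)[235:290,310:365]; print(d.max(),(d>25).sum())
# wrist image now: where are the fingertips in frame, and the button?
w=snap('wrist','w6'); print(w['xyz'],proj(w,[.6437,.0896,.07]),proj(w,ob['position']))
t=load('top')['image'][195:232,272:310].max(2); np.set_printoptions(linewidth=250); print(t[::2,::2])
E
```

```text
-0.00010270546661779433 [0.64303911 0.08957139 0.21870001] [-1.79987658e+02 -1.00700000e-01  1.74999170e+02] [ 0.12901177  0.25100419 -0.63813006] 28.7167
tcp w3 [323.04372479 294.6786018 ] [400.16945949 151.62777898] [263.52500134 299.84745168]
btn [549.69132065 310.29142488] [336.25031187 263.04940736] [291.0089448  212.85158919]
btn58 [542.33784407 303.98681059] [336.03395298 266.77527805] [291.30965572 214.10076436]
48 7
[0.57038723 0.09524672 0.38357221] [322.10647774 217.3579423 ] [322.77088685 295.97148719]
[[112 116 123 119 121 122 120 122 121 129 112 106 117 119 126 125 121 119 120]
 [121 117 123 123 124 128 125 119 120 132 124 120 123 122 114 121 120 123 118]
 [115 109 122 122 118 123 119 116 112 119 119 115 112 117 117 120 121 121 129]
 [120 117 128 125 118 122 118 124 122 136 128 140 126 126 125 121 123 119 118]
 [120 117 124 124 108  94  95  81  79   9  14  15  18 110 122 119 121 124 123]
 [122 118 122 124 111 120 119 131  41  28  27  69 134 120 112 106  98 129 121]
 [124 119 120 117 118 119  97  21  37  69  54  21  23  61 118 115  78 125 127]
 [121 127 124 122 119 112  
[... 221 characters left out ...]
22 113 119  73  30  98 127 120 118  98  13  35  67  73  47  74  75]
 [130 131 112 110 120  83  40  35  54  78  51  14  31  13  68 102  46  76  78]
 [118 116 119 117 119 122  34  40  36  37  38  34  34  63  67 110  60  80  67]
 [136 123 117 115 118 119 125  42  25  36  32   5  64  63 107 101  71  80  77]
 [129 114 115 111 119 120 119 124 125 134 131 125 121 117 118  93  62  70  73]
 [126 118 118 117 121  91 108 113 114  74  97 119 119 117 117  79  62  70  78]
 [123 115 112 116 115 119 116 115 116 116 116 119 117 101 114  69  66  73  76]
 [115 118 118 116 116 117 119 116 117 115 116 115 115 114 122 117  91  71  66]
 [115 116 117 115 111 111 110 105 104 108 109 112 116 114 116 118 119 105  60]]
```

```bash
python3 - <<'E'
from h import *
w=load('w3'); P,o=pose(LM-.08,back=.05,z=.22); tx=R.from_euler('xyz',o,degrees=True).as_matrix()[:,0]
print([(h,proj(w,np.array(P)+.011*tx+[0,0,h]).round(1)) for h in (0,.006,.012,.018)])
B=np.array([.6437,.0896])
bot.move_straight([*B,.09],velocity=.2); bot.wait(.1); f0=bot.get_obs()['contact_force'][2]
bot.move_straight([*B,.059],velocity=.08); L=[]; z=.059
while z>.040:
    z-=.0007; bot.move_straight([*B,z],velocity=.015)
    f=bot.get_obs()['contact_force'][2]-f0; L.append((round(z*1e3,1),round(float(f),1)))
    if f>10: break
bot.wait(.2); ob=bot.get_obs(); print(L,ob['contact_force'],ob['position'],ob['time'])
E
```

```text
[(0, array([323. , 270.2])), (0.006, array([323.1, 275.5])), (0.012, array([323.1, 281.1])), (0.018, array([323.1, 287.2]))]
[(58.3, -0.7), (57.6, -0.4), (56.9, -1.1), (56.2, -0.3), (55.5, -0.2), (54.8, -0.7), (54.1, -1.3), (53.4, -0.5), (52.7, -0.8), (52.0, -0.7), (51.3, -0.4), (50.6, -0.8), (49.9, -0.2), (49.2, -0.6), (48.5, -1.0), (47.8, 0.3), (47.1, 1.3), (46.4, 1.3), (45.7, 2.8), (45.0, 2.4), (44.3, 2.1), (43.6, 3.1), (42.9, 4.2), (42.2, 6.7), (41.5, 15.1)] [-3.27993309  0.16961825 14.5873149 ] [0.64380438 0.08959638 0.04220009] 36.7
```

The button started to move at about 48 mm and met its hard stop at about 42 mm, which is the full 6 mm. The real tips sit about 22 mm behind the stated TCP. I'll release it, rise clear and hand in.

```bash
python3 - <<'E'
from h import *
B=[.6437,.0896]
bot.move_straight([*B,.06],velocity=.05); bot.move_straight([*B,.2],velocity=.2); bot.wait(.2)
o=bot.get_obs(); print(o['time'],o['position'],o['contact_force']); print(bot.finish_job())
E
```

```text
38.2667 [0.64313959 0.08954184 0.19868946] [-0.75181041 -0.72376466  0.84841686]
the job is handed in; nothing more can be done
None
```

I pushed the lever to the long mark (about 196° measured for both, within roughly 0.3°), then pressed the lamp button its full 6 mm to a hard stop and released it; I handed the job in at 38.3 s with the arm raised clear, and took no picture of the scene after the press.

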